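# Pack the slide-staining kit caddy

### The arm

A 6-joint arm with a two-finger parallel gripper is mounted at the origin on a cart in front of the work surface, level with it; the furniture and walls round the work are solid. World frame = base frame: x ahead of the robot, y to its left, z up, the work surface at z = 0. Lengths are in m, angles in rad, forces in N, time in s.
With the tool pointing down it reaches from about 0.35 to 0.8 m from the base axis. Payload 7.3 kg.
Tool frame: the origin (TCP) lies on the centre line of the jaws, within the pads' length; the fingertips stand 14 mm ahead of it and the grasp point (between the pads) lies 5 mm behind it (env.nose_length is the distance from the TCP to the fingertips, in m); z points along the fingers, y is the line along which they close (so a half turn about z gives the same grasp; the last joint's range is limited). The gripper opens to 85 mm and grips with 20 to 120 N. Pads are 22 mm wide; open, the fingers measure 114 mm over their backs; the gripper's body (76 mm by 85 mm) begins 54 mm behind the grasp point. The pads swing forward as they close: fully open they stand 13 mm farther back than shut.
Start: joints at [1.143, 0.342, 1.524, -0, 1.275, -0.146], TCP at [0.146, 0.504, 0.245] pointing down, gripper open.
Joint ranges: [-2.53, 2.53], [-0.77, 2.02], [0.04, 2.7], [-1, 4.14], [0.28, 2.66], [-3.11, 3.11]. Speed limits (rad/s): [2.57, 2.57, 3.14, 3.14, 3.14, 3.14].

### API

Orientations are given as [roll, pitch, yaw] about the fixed x, y, z axes, in that order (R = Rz(yaw) Ry(pitch) Rx(roll)).
In Python, from cell import telemetry, read_camera, ticket, models, env gives the robot as it stands.
- The arm moves only by the tool carry_out, never from a script. Its argument "rows" is a list of rows, each a list of 7 numbers: the shift along the tool's x, y, z each as a share of 0.12 m, from -1 to 1, then the turn, a rotation vector about the tool's x, y, z each as a share of pi rad, from -1 to 1, then the opening, from 0 (shut) to 1 (fully open). In form: [[dx, dy, dz, ax, ay, az, jaw], ...]. A call has 1 to 5 rows; each row is the pose to reach, as a shift and turn from the pose commanded when the call began, along the tool's axes at that moment, turning the shorter way round; what a row does not reach only later rows make up. A row lasts 1/12 s, in which the tool goes at most 41.7 mm and 7.16 degrees, less where a joint would pass 70% of its speed; a pose out of reach is approached as far as the arm can. A call with a number of a shift or a turn outside -1 to 1 is refused whole. A call with a gripper value outside its range is refused whole. The fingers move at their own pace and stop on an object; "squeeze" is the grip in N (left out, the last holds). Time passes only in rows, so rows that repeat a pose let the fingers close. It gives the time, the measured TCP pose, the force, the opening and the grip force at its end, in the units of the state.
- telemetry.observe(): the state, without advancing time (a new reading comes with each control period).
- read_camera(name): name is "side" or "top" or "wrist"; returns a dict with "img" (480x640x3 uint8, blue, green, red), "vfov" (degrees; the focal length in pixels is half the picture's height over the tangent of half this angle, whatever the lens; pixels are square), "cx", "cy" (the principal point, pixels), "R" (3x3) and "t" (3): a world point X has camera coordinates R X + t. Camera axes: x right, y down, z forward; pixel columns grow to the right and rows downward; lengths in m; the calibration is good to about 2 mm. A picture is of the moment at which its call begins. There is no depth.
- ticket.job_done(): hands the job in; it is judged then, once.
Trained networks look in a picture, given as the dict that the camera call returned (one of the last four; its "shot" number tells which), for a name from the list of things; names that differ only in an ending like _2 or _b are one class to them, and where a whole thing is asked for, a point or a joint stands for the part that bears it (a point fixed in the world has none). Each returns a list of dicts, best first, with "conf" (0 to 1); they miss things now and then, are a little off and sometimes report something else, mostly with a low value. They report only what shows in the picture. A call takes as long as a camera call. They do not tell look-alikes from the thing itself.
- models.recognise(picture, thing): "uv" ([column, row] in pixels, amid what is visible of it).
The state is a dict: "time_s": time; "joint_positions": joint angles; "joint_vel": joint speeds; "tau": joint torques, N m; "position": TCP position; "orientation": TCP orientation; "wrist_force": force on the tool from outside, world axes, zero at the start; "torque": the same for the moment, N m; "grip_width": finger opening in m; "finger_force": force on a finger pad.
Only numpy, scipy, OpenCV 4.12 (cv2) and the standard library are available. Lean on these libraries where they do the work, as an engineer would, in place of code of your own. Each camera call takes 0.05 s, during which the arm holds its last target. There are 200 camera calls.

### The job

Pack the slide-staining kit into the white caddy: stand the small beaker in the large round nest and the dropping bottle in the small round nest, lay the small carton flat in the oblong nest, and lay the forceps along the rest at the front of the caddy, between its lips. Keep the beaker and the bottle upright throughout. The large beaker and the pen look similar but do not belong to the kit: leave them where they are, undisturbed.

Things in the scene. Friction and masses are not known exactly. Their poses are not given: they have to be found in the camera images.
- caddy: White tray fixed on the bench, 170 (x) x 278 (y) mm, deck 24 mm high. Origin: centre of underside, x to its back. Nests in any order at x +36, y -87.5/0/+87.5 mm. Forceps rest: lane along y on the front deck, centre x -50, y 0; grey lips (10 mm high, at y -50, +50) leave 26 mm width, end stops 159 mm length; sides open between the lips for 80 mm. Forceps in the rest lie on the deck, z 24 mm
- large_round_nest: Grey block 85 x 85 x 24 mm set in the caddy, with a round pocket 70 mm across and 18 mm deep: pocket floor 6 mm, rim 24 mm above the origin. Origin: centre of the underside, on the pocket's axis; axes parallel to the caddy's. Place of the small beaker
- small_round_nest: Grey block 85 x 85 x 24 mm set in the caddy, with a round pocket 52 mm across and 18 mm deep: pocket floor 6 mm, rim 24 mm above the origin. Origin: centre of the underside, on the pocket's axis; axes parallel to the caddy's. Place of the dropping bottle
- oblong_nest: Grey block 85 x 85 x 24 mm set in the caddy, with an oblong pocket 52 mm (its x) by 72 mm (its y), 8 mm deep: pocket floor 16 mm, rim 24 mm above the origin. Origin: centre of the underside, in the middle of the pocket; axes parallel to the caddy's. Place of the small carton, lying flat, its length along the pocket's length (either way round)
- small_beaker: The smaller of two clear open glass beakers: 53 mm across, 66 mm high, about 45 g. Stands upright on the bench. Origin: centre of its underside, z up its axis
- dropping_bottle: Small amber dropping bottle with black cap and rubber teat, 92 mm high: body 35 mm across up to about 55 mm height, cap about 20 mm across from 56 to 72 mm, teat 12 mm across above; about 90 g. Stands upright. Origin: centre of its underside, z up its axis
- small_carton: Small closed white carton lying flat, 34 mm (its x) by 53 mm (its y) by 22 mm high, about 50 g. Origin: centre of its underside. It turns about the vertical by up to 0.7 rad
- forceps: Straight steel forceps lying flat, about 126 mm long (along its y), 13 mm wide (x) at the widest and 11 mm high (z). Rigid. Origin: underside, at the middle of its length. Can be gripped across its x at the origin
- large_beaker: Look-alike that must be left alone: the larger clear glass beaker, 73 mm across, 92 mm high. Stands upright. Origin: centre of its underside
- pen: Look-alike that must be left alone: black pen with a silver tip lying flat, 138 mm long (along its y), 10 mm wide, 11 mm high. Origin: underside, at the middle of its length
Mind the look-alikes: they are no part of the job. Several things have the shape of the small_carton; the one meant has the colours described above.

How it is judged:
By the outcome, as a careful person would: the job done as asked, in the order asked, and still so for the second after the job is handed in, with the robot touching nothing.
It also fails if it takes over 136 s, if anything falls off the work surface, if the arm or the gripper's body presses on something with over 40 N, if the wrist force passes 120 N, or if a joint passes its speed limit or range.

## Working session

There is one attempt and no reset: what is moved stays moved. The work goes in short steps, Python scripts to look and compute and a tool call to move; the robot and the scene stay as the last step left them, time stands still between calls to the robot, and variables do not carry over. Pictures are saved under pics/ and viewed, at most 20 in all, crops included, and the job is handed in when it is done.

Besides the shell and the picture viewer there is one more tool, called after "Call:" as name([rows], argument=value, ...), one row to a line, values as JSON. carry_out: Moves the arm, as the interface text tells. Its arguments: {"type":"object","properties":{"rows":{"type":"array"},"squeeze":{"type":"number"}},"required":["rows"]}

```bash
mkdir -p pics; ls; python3 - <<'E'
from cell import telemetry, read_camera, models, env
import cv2
s=telemetry.observe(); print({k:s[k] for k in('time_s','position','orientation','grip_width')}, env.nose_length)
for n in('side','top','wrist'):
    p=read_camera(n); cv2.imwrite(f'pics/{n}0.png',p['img']); print(n,p['vfov'],p['cx'],p['cy'],p['R'],p['t'])
    for t in 'caddy large_round_nest small_round_nest oblong_nest small_beaker dropping_bottle small_carton forceps large_beaker pen'.split():
        print(t,[([round(float(x)) for x in d['uv']],round(float(d['conf']),2)) for d in models.recognise(p,t)][:4])
E
```

```text
pics
{'time_s': 0.0, 'position': array([0.14579388, 0.5039506 , 0.24461187]), 'orientation': array([-3.14003409e+00, -2.42831945e-04,  2.85978266e+00]), 'grip_width': 0.08507813044549473} 0.014
side 56.07182391647478 316.8678380511872 245.32177315838064 [[-0.99078218 -0.13523796  0.00783348]
 [-0.08132429  0.54755998 -0.83280515]
 [ 0.10833757 -0.82576556 -0.55351081]] [ 0.5499127  -0.00398759  1.29512885]
caddy [([312, 229], 0.71)]
large_round_nest [([296, 200], 0.65)]
small_round_nest [([286, 215], 0.7)]
oblong_nest [([278, 229], 0.87)]
small_beaker [([330, 177], 0.8)]
dropping_bottle [([371, 172], 0.52)]
small_carton [([340, 420], 0.81), ([275, 258], 0.71), ([294, 283], 0.64), ([316, 256], 0.53)]
forceps [([369, 200], 0.45)]
large_beaker [([356, 300], 0.71)]
pen [([366, 263], 0.48)]
top 47.76140599838685 322.6955123527191 240.93484389574382 [[ 4.83938938e-03 -9.99988177e-01  4.75695956e-04]
 [-9.80350555e-01 -4.83816437e-03 -1.97203908e-01]
 [ 1.97203878e-01  4.87997705e-04 -9.80362378e-01]] [0.16382394 0.51167601 1.41040492]
caddy []
large_round_nest [([425, 196], 0.66)]
small_round_nest [([397, 192], 0.77)]
oblong_nest [([362, 189], 0.76)]
small_beaker [([494, 229], 0.71)]
dropping_bottle [([515, 274], 0.7)]
small_carton [([279, 222], 0.78), ([318, 232], 0.77), ([314, 196], 0.71), ([140, 273], 0.71)]
forceps []
large_beaker [([246, 273], 0.71), ([436, 284], 0.43)]
pen [([316, 281], 0.48)]
wrist 69.32087438106498 321.3042706353527 241.83708441706787 [[ 2.78748576e-01  9.60363701e-01 -8.90587522e-04]
 [ 9.25328317e-01 -2.68331018e-01  2.67891714e-01]
 [ 2.57034506e-01 -7.54985198e-02 -9.63448616e-01]] [-0.5249747  -0.03461832  0.37989351]
caddy []
large_round_nest []
small_round_nest []
oblong_nest []
small_beaker []
dropping_bottle []
small_carton []
forceps []
large_beaker []
pen [([124, 467], 0.6)]
```

View pics/top0.png

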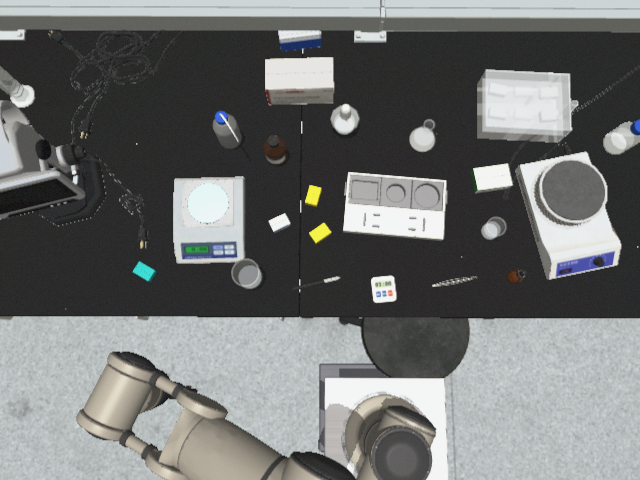

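View pics/side0.png

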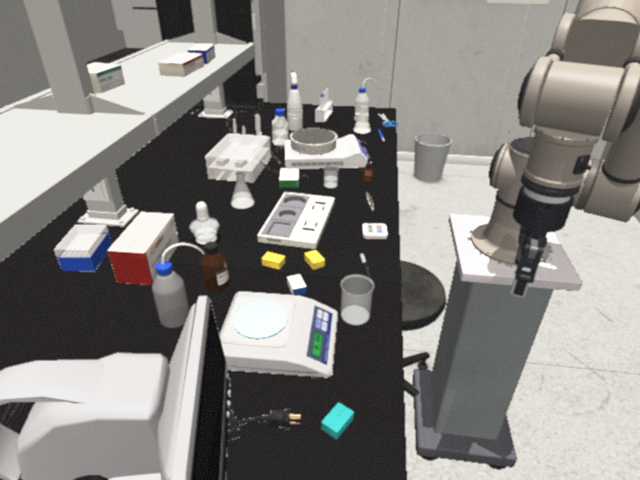

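```bash
cat > h.py <<'E'
import numpy as np, cv2
from cell import telemetry, read_camera, models, env
def f(p): return p['img'].shape[0]/2/np.tan(np.radians(p['vfov'])/2)
def ray(p,uv):
    d=np.array([(uv[0]-p['cx'])/f(p),(uv[1]-p['cy'])/f(p),1.]); R=np.array(p['R'])
    return -R.T@np.array(p['t']), R.T@d
def plane(p,uv,z):
    c,d=ray(p,uv); return c+d*(z-c[2])/d[2]
def tri(*pu):
    A=0;b=0
    for p,uv in pu:
        c,d=ray(p,uv); d=d/np.linalg.norm(d); M=np.eye(3)-np.outer(d,d); A=A+M; b=b+M@c
    return np.linalg.solve(A,b)
def proj(p,X):
    q=np.array(p['R'])@np.asarray(X)+np.array(p['t']); return np.array([p['cx'],p['cy']])+f(p)*q[:2]/q[2]
def best(p,t): 
    return [(np.round(d['uv'],1).tolist(),round(float(d['conf']),2)) for d in models.recognise(p,t)]
def st():
    s=telemetry.observe(); print(round(s['time_s'],2),s['position'].round(4),s['orientation'].round(4),round(s['grip_width'],4),s['joint_positions'].round(2))
    return s
E
python3 - <<'E'
from h import *
np.set_printoptions(precision=4,suppress=True)
a=read_camera('top'); s=read_camera('side'); w=read_camera('wrist'); S=st()
c,_=ray(w,(0,0)); print('wrist cam',c, 'rel tcp',c-S['position'])
for n,u,v in [('large_nest',(425,196),(296,200)),('small',(397,192),(286,215)),('obl',(362,189),(278,229)),('beaker',(494,229),(330,177)),('bottle',(515,274),(371,172)),('carton',(279,222),(297,285)),('forceps',(454,282),(369,200)),('lbeaker',(246,273),(356,300)),('pen',(316,284),(364,260))]:
    print(n,tri((a,u),(s,v)),plane(a,u,.02))
for n,u in [('edge',(300,317)),('caddyFL',(345,234)),('caddyFR',(444,239)),('caddyBL',(350,175)),('BR',(447,180)),('timer',(384,289)),('back',(400,31))]: print(n,plane(a,u,.024 if 'add' in n else 0))
E
```

```text
1.8 [0.146  0.5043 0.2453] [ 3.1416 -0.      2.8598] 0.0847 [ 1.14  0.34  1.52  0.    1.28 -0.15]
wrist cam [0.0807 0.5236 0.3748] rel tcp [-0.0652  0.0193  0.1295]
large_nest [ 0.6412 -0.1174  0.0307] [ 0.6469 -0.1196  0.02  ]
small [ 0.6581 -0.0419  0.0162] [ 0.6581 -0.0414  0.02  ]
obl [0.6629 0.057  0.0254] [0.6664 0.0567 0.02  ]
beaker [ 0.5503 -0.3039  0.0309] [ 0.5531 -0.3074  0.02  ]
bottle [ 0.4165 -0.3487  0.0413] [ 0.4279 -0.3574  0.02  ]
carton [0.5684 0.2883 0.0128] [0.5701 0.2878 0.02  ]
forceps [ 0.4068 -0.1932  0.0088] [ 0.4052 -0.1904  0.02  ]
lbeaker [0.4196 0.3703 0.052 ] [0.4271 0.3746 0.02  ]
pen [0.4018 0.1834 0.0294] [0.3979 0.1839 0.02  ]
edge [0.3102 0.2269 0.    ]
caddyFL [0.5361 0.105  0.024 ]
caddyFR [ 0.5234 -0.1671  0.024 ]
caddyBL [0.706  0.0904 0.024 ]
BR [ 0.7004 -0.1879  0.    ]
timer [ 0.3875 -0.0024  0.    ]
back [ 1.1706 -0.0646  0.    ]
```

```bash
python3 - <<'E'
import cv2
a=cv2.imread('pics/top0.png'); c=cv2.resize(a[150:310,220:540],None,fx=2.5,fy=2.5,interpolation=cv2.INTER_CUBIC); cv2.imwrite('pics/topcrop.png',c)
E
```

```text
(no output)
```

View pics/topcrop.png

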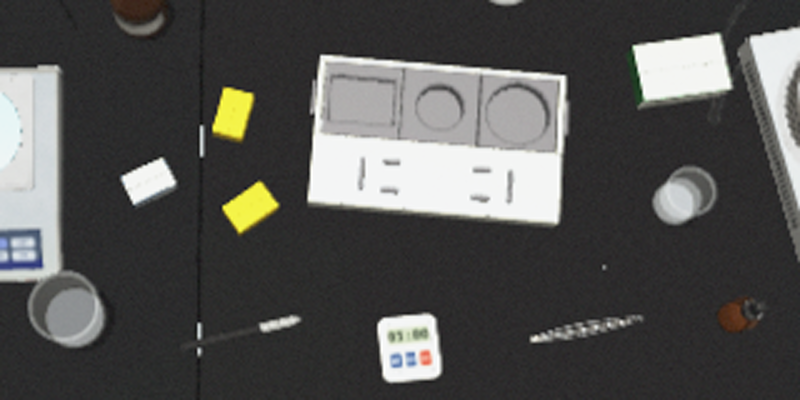

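Call:
carry_out([
  [-1,-0.57,0,0,0,0.2,1],
  [-1,-0.57,0,0,0,0.2,1],
  [-1,-0.57,0,0,0,0.2,1],
  [-1,-0.57,0,0,0,0.2,1],
  [-1,-0.57,0,0,0,0.2,1],
])

```text
time_s: 2.22
position: [0.2444, 0.4031, 0.2455]
orientation: [3.141, 0.001, 2.225]
wrist_force: [0.4, -0.0, -0.5]
grip_width: 0.0852
finger_force: 0.0
```

Call:
carry_out([
  [-1,0.03,0,0,0,0.2,1],
  [-1,0.03,0,0,0,0.2,1],
  [-1,0.03,0,0,0,0.2,1],
  [-1,0.03,0,0,0,0.2,1],
  [-1,0.03,0,0,0,0.2,1],
])

```text
time_s: 2.63
position: [0.3204, 0.3114, 0.2454]
orientation: [3.141, -0.0, 1.599]
wrist_force: [-0.3, -0.4, 0.3]
grip_width: 0.085
finger_force: 0.0
```

Call:
carry_out([
  [-0.9,1,0,0,0,0.01,1],
  [-0.9,1,0,0,0,0.01,1],
  [-0.9,1,0,0,0,0.01,1],
  [-0.9,1,0,0,0,0.01,1],
  [-0.9,1,0,0,0,0.01,1],
])

```text
time_s: 3.05
position: [0.4476, 0.2059, 0.2452]
orientation: [3.139, 0.001, 1.573]
wrist_force: [0.2, 0.7, -0.9]
grip_width: 0.0853
finger_force: 0.0
```

```bash
cat >> h.py <<'E'
import pickle
THINGS='large_round_nest small_round_nest oblong_nest small_beaker dropping_bottle small_carton forceps large_beaker pen'.split()
def snap(name,things=THINGS):
    p=read_camera('wrist'); p['det']={t:best(p,t)[:4] for t in things}
    pickle.dump(p,open(f'pics/{name}.pkl','wb')); cv2.imwrite(f'pics/{name}.png',p['img'])
    for t in things: print(t,p['det'][t])
    return p
E
python3 - <<'E'
from h import *
snap('w1'); st()
E
```

```text
large_round_nest [([507.3, 463.4], 0.63)]
small_round_nest [([514.0, 434.9], 0.52)]
oblong_nest [([523.4, 327.6], 0.66)]
small_beaker []
dropping_bottle [([283.0, 35.7], 0.3)]
small_carton [([443.6, 129.8], 0.82), ([509.8, 224.0], 0.77), ([406.1, 238.6], 0.73)]
forceps []
large_beaker [([283.2, 34.1], 0.71), ([505.5, 466.1], 0.46)]
pen [([277.9, 225.5], 0.66)]
3.55 [0.4426 0.2104 0.2455] [ 3.1413e+00 -2.0000e-04  1.5798e+00] 0.0853 [0.29 0.28 1.62 0.   1.25 0.28]
```

View pics/w1.png

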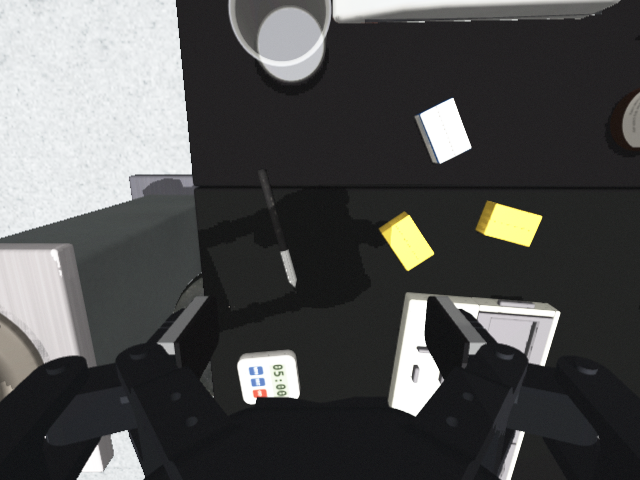

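Call:
carry_out([
  [-1,0.4,0,0,0,0,1],
  [-1,0.4,0,0,0,0,1],
  [-1,0.4,0,0,0,0,1],
  [-1,0.4,0,0,0,0,1],
])

```text
time_s: 3.88
position: [0.494, 0.0854, 0.2454]
orientation: [3.14, 0.002, 1.575]
wrist_force: [0.2, 0.1, -0.8]
grip_width: 0.0853
finger_force: 0.0
```

Call:
carry_out([
  [-0.9,0.1,0,0,0,0,1],
  [-0.9,0.1,0,0,0,0,1],
  [-0.9,0.1,0,0,0,0,1],
  [-0.9,0.1,0,0,0,0,1],
])

```text
time_s: 4.22
position: [0.5053, -0.0215, 0.2452]
orientation: [3.141, 0.001, 1.575]
wrist_force: [0.3, -0.5, -0.5]
grip_width: 0.0858
finger_force: 0.0
```

```bash
python3 - <<'E'
from h import *
snap('w2'); st()
E
```

```text
large_round_nest [([450.9, 291.9], 0.71)]
small_round_nest [([463.8, 226.2], 0.61)]
oblong_nest [([482.7, 138.5], 0.67)]
small_beaker []
dropping_bottle []
small_carton [([364.9, 11.9], 0.82), ([463.9, 226.8], 0.36)]
forceps [([238.3, 351.9], 0.92)]
large_beaker [([485.0, 138.3], 0.45)]
pen [([219.1, 29.0], 0.63)]
4.72 [ 0.5048 -0.017   0.2454] [ 3.1414e+00 -1.0000e-04  1.5797e+00] 0.0852 [-0.19  0.31  1.58  0.    1.26 -0.19]
```

View pics/w2.png

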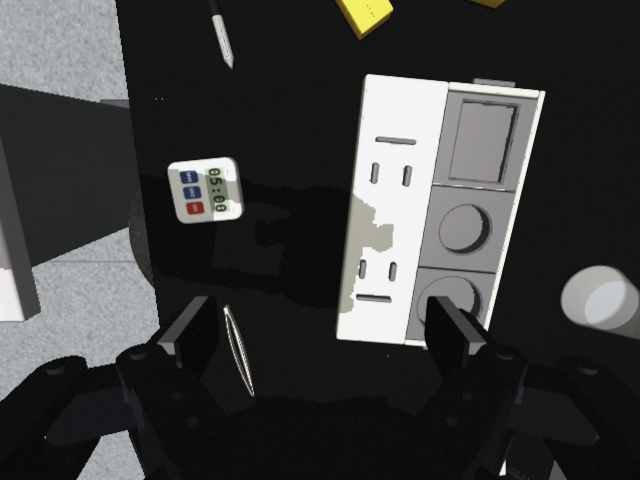

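Call:
carry_out([
  [-1,-0.3,0,0,0,0,1],
  [-1,-0.3,0,0,0,0,1],
  [-1,-0.3,0,0,0,0,1],
  [-1,-0.3,0,0,0,0,1],
])

```text
time_s: 5.05
position: [0.4683, -0.1435, 0.2453]
orientation: [-3.141, 0.003, 1.574]
wrist_force: [0.0, -0.0, -0.1]
grip_width: 0.0852
finger_force: 0.0
```

Call:
carry_out([
  [-1,-0.2,0,0,0,0,1],
  [-1,-0.2,0,0,0,0,1],
  [-1,-0.2,0,0,0,0,1],
  [-1,-0.2,0,0,0,0,1],
])

```text
time_s: 5.38
position: [0.4458, -0.2637, 0.2451]
orientation: [3.142, 0.003, 1.574]
wrist_force: [-0.9, -0.1, -0.8]
grip_width: 0.0855
finger_force: 0.0
```

```bash
python3 - <<'E'
from h import *
snap('w3'); st()
E
```

```text
large_round_nest [([541.9, 66.4], 0.69)]
small_round_nest [([564.3, 3.8], 0.76)]
oblong_nest []
small_beaker [([426.3, 252.3], 0.93)]
dropping_bottle [([296.6, 301.7], 0.81)]
small_carton []
forceps [([278.4, 115.3], 0.61)]
large_beaker [([539.7, 66.2], 0.28)]
pen []
5.88 [ 0.447  -0.2574  0.2454] [ 3.1414 -0.      1.5799] 0.086 [-0.67  0.33  1.55  0.    1.27 -0.68]
```

View pics/w3.png

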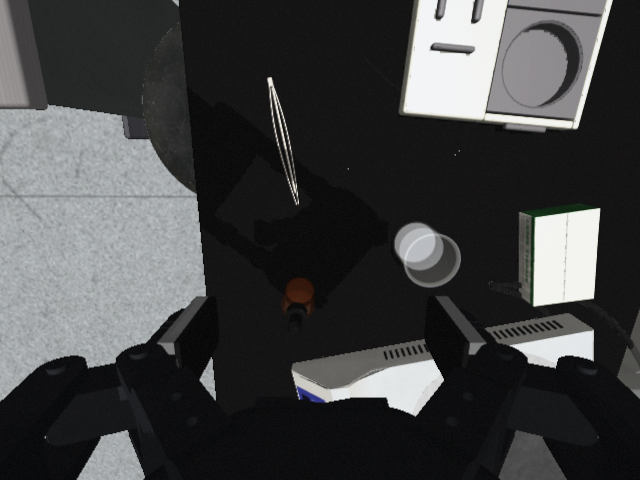

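w1 shows the white carton at (443,130), with the yellow ones beside it. w2 shows the caddy with the oblong, small and large nests down the rows (y +, 0, -), and the forceps at (238,350). w3 shows the small beaker (base 418,243), bottle (300,293) and forceps (283,140).

```bash
cat > fit.py <<'E'
from h import *
from scipy.optimize import least_squares
np.set_printoptions(precision=4,suppress=True)
w1,w2,w3=[pickle.load(open(f'pics/w{i}.pkl','rb')) for i in(1,2,3)]
obs=[(w2,(367,75),(-.085,.139,.024)),(w2,(337,340),(-.085,-.139,.024)),(w2,(396,140),(-.05,.081,.031)),(w2,(374,298),(-.05,-.081,.031)),(w2,(463.8,228),(.036,0,.024)),(w3,(402,114),(-.085,-.139,.024)),(w3,(577,130),(.085,-.139,.024)),(w3,(541,64),(.036,-.0875,.024)),(w1,(408,293),(-.085,.139,.024))]
def pt(v,m):
    c,s=np.cos(v[2]),np.sin(v[2]); return np.array([v[0]+c*m[0]-s*m[1],v[1]+s*m[0]+c*m[1],m[2]+v[3]])
r=lambda v:np.concatenate([proj(p,pt(v,m))-uv for p,uv,m in obs])
o=least_squares(r,[.62,-.04,-.05,0],loss='soft_l1'); print('caddy',o.x); print(o.fun.reshape(-1,2).round(1).tolist())
for n,m in [('obl',(.036,.0875,.024)),('sm',(.036,0,.024)),('lg',(.036,-.0875,.024)),('rest',(-.05,0,.024))]: print(n,pt(o.x,m))
top=pickle.load(open('pics/top.pkl','rb')) if 0 else read_camera('top')
print('beaker base',plane(w3,(418,243),.002),'rim',plane(w3,(431,259),.066))
print('beaker tri',tri((w3,(426.3,252.3)),(top,(494,229))))
def blob(p,box,lo,hi=256,sat=None):
    x0,y0,x1,y1=box; im=p['img'][y0:y1,x0:x1].astype(int); m=im.min(2)
    k=((m>=lo)).astype(np.uint8) if sat is None else ((im[...,2]-im[...,0]>sat)).astype(np.uint8)
    k=cv2.morphologyEx(k,cv2.MORPH_CLOSE,np.ones((7,7),np.uint8))
    n,l,s,_=cv2.connectedComponentsWithStats(k); i=1+np.argmax(s[1:,4]); q=np.argwhere(l==i)[:,::-1].astype(np.float32)+[x0,y0]
    return q.astype(np.float32)
def rect(p,q,z):
    w=np.array([plane(p,u,z)[:2] for u in q],np.float32)*1000; return cv2.minAreaRect(w)
q=blob(w1,(400,80,490,180),180); print('carton',rect(w1,q,.022),q.mean(0))
print('carton tri', tri((w1,q.mean(0)),(top,(279,222))))
for p,b in((w2,(215,300,265,400)),(w3,(255,70,310,212))):
    q=blob(p,b,60); print('forceps',rect(p,q,.006),q.mean(0),len(q))
q=blob(w3,(275,270,325,335),0,sat=25); print('bottle amber',q.min(0),q.max(0),q.mean(0))
for im in (w2,w3):
  pass
E
python3 fit.py
```

```text
caddy [ 0.6192 -0.0352 -0.0807 -0.0024]
[[-1.8, -1.1], [-0.3, -1.7], [-0.7, 1.8], [0.2, -1.2], [0.7, 1.3], [0.8, -0.5], [-0.0, -1.1], [-0.3, 1.9], [1.3, 5.5]]
obl [0.6621 0.0491 0.0216]
sm [ 0.6551 -0.0381  0.0216]
lg [ 0.648  -0.1253  0.0216]
rest [ 0.5693 -0.0311  0.0216]
beaker base [ 0.5535 -0.3012  0.002 ] rim [ 0.5483 -0.2986  0.066 ]
beaker tri [ 0.5409 -0.2898  0.0738]
carton ((568.4149780273438, 287.2704772949219), (33.881568908691406, 51.812042236328125), 26.953811645507812) [445.5635 130.2259]
carton tri [0.5723 0.2884 0.0102]
forceps ((405.9277038574219, -198.1210174560547), (15.67044448852539, 132.01539611816406), 10.434382438659668) [237.7604 348.9694] 914
forceps ((406.430419921875, -194.86656188964844), (13.594460487365723, 127.3182601928711), 10.510459899902344) [282.3563 138.8019] 1277
bottle amber [283. 278.] [313. 313.] [299.0526 292.9659]
```

```bash
python3 - <<'E'
from h import *
w1,w2,w3=[pickle.load(open(f'pics/w{i}.pkl','rb')) for i in(1,2,3)]
c=cv2.resize(w3['img'][200:340,250:480],None,fx=3.4,fy=3.4,interpolation=cv2.INTER_CUBIC); cv2.imwrite('pics/c3.png',c)
E
```

```text
(no output)
```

View pics/c3.png

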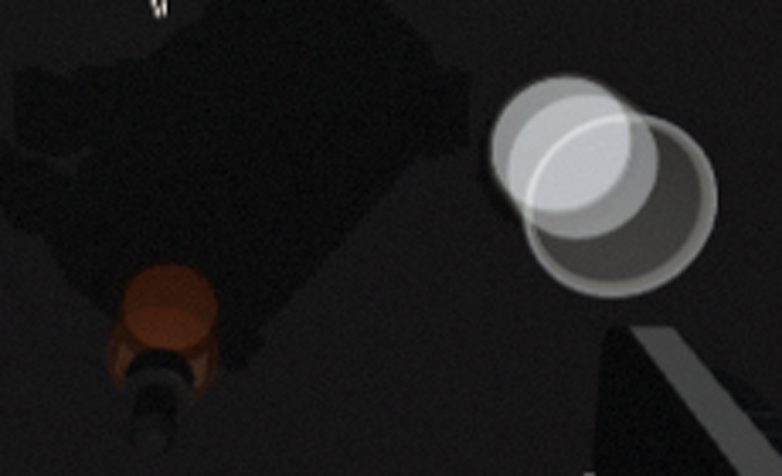

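```bash
sed -i "s/,(w1,(408,293),(-.085,.139,.024))\]/]/" fit.py; python3 fit.py | head -7; python3 - <<'E'
from h import *
np.set_printoptions(precision=4,suppress=True)
w3=pickle.load(open('pics/w3.pkl','rb')); top=read_camera('top'); side=read_camera('side')
print('beaker base',plane(w3,(414.7,242.4),0),'rim',plane(w3,(432.6,260.3),.066))
print('bottle base',plane(w3,(300,290.6),0),'teat',plane(w3,(294.7,328.5),.092))
for u in((519,213),(528,305)): print('box',plane(w3,u,.04))
for u in((293,365),(565,315)): print('hotplate',plane(w3,u,.05))
S=telemetry.observe(); print(S['position'],S['orientation'])
# top-view: rim ring and hotplate
g=cv2.resize(top['img'][200:300,470:630],None,fx=5,fy=5,interpolation=cv2.INTER_CUBIC)
g2=cv2.resize(side['img'][150:220,320:400],None,fx=5,fy=5,interpolation=cv2.INTER_CUBIC)
g2=cv2.copyMakeBorder(g2,0,0,0,400,cv2.BORDER_CONSTANT)
cv2.imwrite('pics/tt.png',np.vstack([g,g2])[:600] if 0 else cv2.resize(np.vstack([g,g2]),None,fx=.7,fy=.7))
E
```

```text
caddy [ 0.6192 -0.0356 -0.0838 -0.0014]
[[-1.1, -1.1], [-0.6, -1.1], [-0.2, 2.1], [0.1, -0.6], [1.1, 2.0], [0.6, -0.5], [0.1, -0.4], [-0.0, 2.3]]
obl [0.6624 0.0486 0.0226]
sm [ 0.6551 -0.0386  0.0226]
lg [ 0.6477 -0.1258  0.0226]
rest [ 0.5694 -0.0314  0.0226]
beaker base [ 0.5535 -0.3012  0.002 ] rim [ 0.5483 -0.2986  0.066 ]
beaker base [ 0.5503 -0.3011  0.    ] rim [ 0.5499 -0.2998  0.066 ]
bottle base [ 0.4209 -0.3599  0.    ] teat [ 0.4215 -0.3567  0.092 ]
box [ 0.6389 -0.2597  0.04  ]
box [ 0.6638 -0.3582  0.04  ]
hotplate [ 0.4153 -0.4247  0.05  ]
hotplate [ 0.6973 -0.3645  0.05  ]
[ 0.4468 -0.258   0.2453] [3.1415 0.     1.5789]
```

View pics/tt.png

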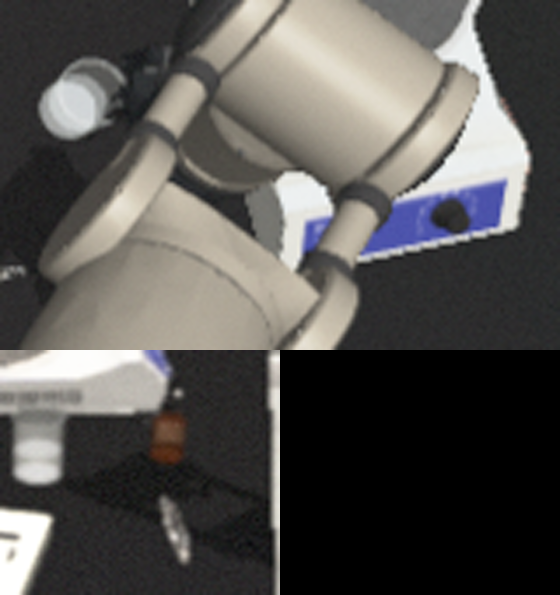

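Call:
carry_out([
  [-0.36,0.86,0,0,0,0,1],
  [-0.36,0.86,0,0,0,0,1],
  [-0.36,0.86,0,0,0,0,1],
  [-0.36,0.86,0.5,0,0,0,1],
  [-0.36,0.86,0.7,0,0,0,1],
])

```text
time_s: 6.5
position: [0.5533, -0.3024, 0.1631]
orientation: [3.135, 0.005, 1.579]
wrist_force: [0.7, -0.0, -1.3]
grip_width: 0.0856
finger_force: 0.0
```

```bash
python3 - <<'E'
from h import *
p=snap('w4',['small_beaker']); st()
print(proj(p,(.55,-.3,.066)),proj(p,(.55,-.3,0)))
E
```

```text
small_beaker [([315.8, 238.7], 0.84)]
6.6 [ 0.547  -0.2983  0.1547] [-3.1298 -0.0087  1.5784] 0.0852 [-0.62  0.61  1.35  0.    1.2  -0.63]
[315.88455435 244.85289031] [316.52663777 223.30557601]
```

View pics/w4.png

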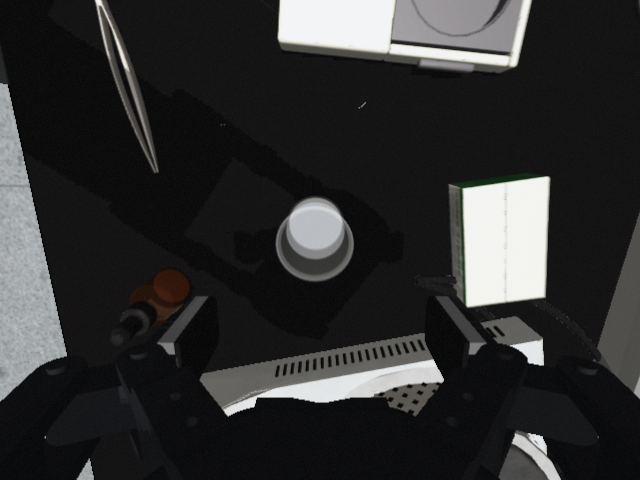

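Call:
carry_out([
  [0,0,0.4,0,0,0,1],
  [0,0,0.7,0,0,0,1],
  [0,0,0.9,0,0,0,1],
  [0,0,0.99,0,0,0,1],
  [0,0,0.99,0,0,0,1],
])

```text
time_s: 7.02
position: [0.5497, -0.3004, 0.0424]
orientation: [-3.139, -0.002, 1.578]
wrist_force: [-0.8, 0.3, -0.2]
grip_width: 0.0851
finger_force: 0.0
```

Call:
carry_out([
  [0,0,0,0,0,0,0.5],
  [0,0,0,0,0,0,0.5],
  [0,0,0,0,0,0,0.5],
  [0,0,0,0,0,0,0.5],
  [0,0,0,0,0,0,0.5],
], squeeze=25)

```text
time_s: 7.43
position: [0.5514, -0.3017, 0.046]
orientation: [3.138, 0.003, 1.578]
wrist_force: [-2.0, 0.3, 5.9]
grip_width: 0.0519
finger_force: 25.0
```

Call:
carry_out([
  [0,0,0,0,0,0,0.5],
  [0,0,0,0,0,0,0.5],
  [0,0,0,0,0,0,0.5],
])

```text
time_s: 7.68
position: [0.5514, -0.3016, 0.046]
orientation: [3.138, 0.003, 1.578]
wrist_force: [-1.4, -0.4, 6.2]
grip_width: 0.0516
finger_force: 25.0
```

Call:
carry_out([
  [0,0,-0.15,0,0,0,0.5],
  [0,0,-0.4,0,0,0,0.5],
  [0,0,-0.65,0,0,0,0.5],
  [0,0,-0.8,0,0,0,0.5],
  [0,0,-0.8,0,0,0,0.5],
])

```text
time_s: 8.1
position: [0.5526, -0.3023, 0.1457]
orientation: [3.133, 0.006, 1.578]
wrist_force: [1.2, -0.3, 0.1]
grip_width: 0.0517
finger_force: 26.5
```

Call:
carry_out([
  [0.1,0.05,0,0,0,0,0.5],
  [0.25,0.15,0,0,0,0,0.5],
  [0.45,0.25,0,0,0,0,0.5],
  [0.65,0.35,0,0,0,0,0.5],
  [0.85,0.45,0,0,0,0,0.5],
])

```text
time_s: 8.52
position: [0.6033, -0.1961, 0.1378]
orientation: [-3.14, -0.001, 1.578]
wrist_force: [0.2, -0.6, -0.9]
grip_width: 0.0517
finger_force: 26.5
```

Call:
carry_out([
  [0.2,0.12,0,0,0,0,0.5],
  [0.38,0.24,0,0,0,0,0.5],
  [0.52,0.32,0,0,0,0,0.5],
  [0.61,0.38,0,0,0,0,0.5],
  [0.61,0.38,0,0,0,0,0.5],
])

```text
time_s: 8.93
position: [0.6491, -0.1215, 0.138]
orientation: [-3.14, -0.001, 1.582]
wrist_force: [-0.6, 0.1, 0.3]
grip_width: 0.0517
finger_force: 26.5
```

```bash
python3 - <<'E'
from h import *
p=snap('w5',['small_beaker','large_round_nest']); st()
print('lg',proj(p,(.6477,-.1258,.024)),'sm',proj(p,(.6551,-.0386,.024)),'obl',proj(p,(.6624,.0486,.024)))
E
```

```text
small_beaker [([316.5, 324.9], 0.79)]
large_round_nest [([317.1, 220.2], 0.68)]
9.08 [ 0.6479 -0.1253  0.1386] [-3.1404  0.      1.5781] 0.0518 [-0.31  0.68  1.26 -0.    1.21 -0.31]
lg [319.87704735 248.07336095] sm [332.19285155 122.40246124] obl [347.10802    -31.50170045]
```

View pics/w5.png

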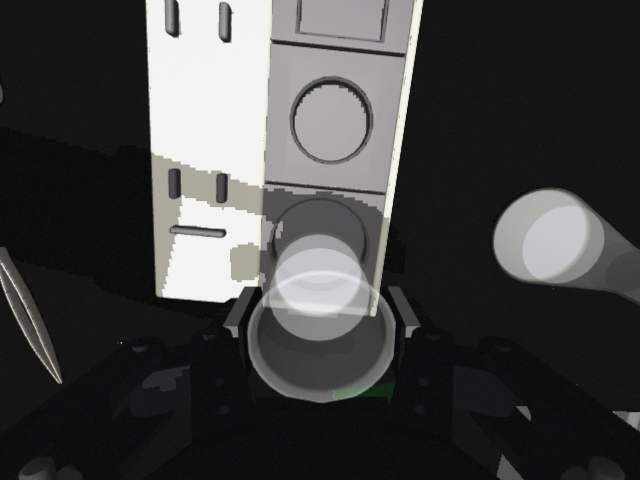

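Call:
carry_out([
  [0,0,0.2,0,0,0,0.5],
  [0,0,0.4,0,0,0,0.5],
  [0,0,0.58,0,0,0,0.5],
  [0,0,0.66,0,0,0,0.5],
  [0,0,0.71,0,0,0,0.5],
])

```text
time_s: 9.5
position: [0.6472, -0.1258, 0.0523]
orientation: [-3.139, -0.001, 1.577]
wrist_force: [0.6, -0.5, -0.6]
grip_width: 0.0517
finger_force: 26.5
```

Call:
carry_out([
  [0,0,0,0,0,0,0.65],
  [0,0,0,0,0,0,0.75],
  [0,0,0,0,0,0,0.85],
  [0,0,0,0,0,0,0.95],
  [0,0,0,0,0,0,0.95],
])

```text
time_s: 9.92
position: [0.6491, -0.1249, 0.0551]
orientation: [3.14, 0.001, 1.578]
wrist_force: [0.0, 1.0, -0.4]
grip_width: 0.0813
finger_force: 0.0
```

Call:
carry_out([
  [0,0,-0.1,0,0,0,0.95],
  [0,0,-0.3,0,0,0,0.95],
  [0,0,-0.6,0,0,0,0.95],
  [0,0,-0.9,0,0,0,0.95],
  [0,0,-0.9,0,0,0,1],
])

```text
time_s: 10.33
position: [0.6522, -0.1257, 0.1718]
orientation: [3.127, 0.005, 1.579]
wrist_force: [1.5, 0.6, 1.8]
grip_width: 0.0849
finger_force: 0.0
```

```bash
python3 - <<'E'
from h import *
p=snap('w6',['small_beaker','large_round_nest']); st()
print('lg',proj(p,(.6477,-.1258,.072)),proj(p,(.6477,-.1258,.006)))
cv2.imwrite('pics/w6.png',p['img'][100:400,150:550])
E
```

```text
small_beaker [([308.6, 237.6], 0.6)]
large_round_nest [([322.7, 202.6], 0.62)]
10.48 [ 0.6486 -0.1247  0.1632] [3.1400e+00 4.0000e-04 1.5785e+00] 0.0852 [-0.31  0.66  1.23  0.    1.26 -0.31]
lg [313.05451408 247.21936202] [313.69479168 225.41897567]
```

View pics/w6.png

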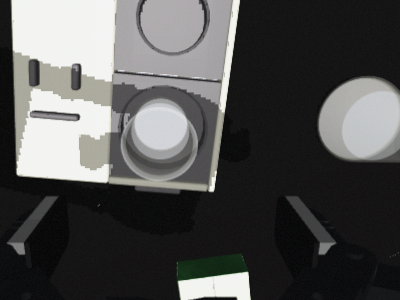

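Call:
carry_out([
  [-0.3,-0.3,0,0,0,0,1],
  [-0.6,-0.6,0,0,0,0,1],
  [-0.9,-0.9,0,0,0,0,1],
  [-0.97,-0.96,0,0,0,0,1],
  [-0.97,-0.96,0,0,0,0,1],
])

```text
time_s: 10.9
position: [0.5292, -0.2461, 0.1607]
orientation: [-3.137, -0.0, 1.573]
wrist_force: [1.1, -1.0, 0.3]
grip_width: 0.0855
finger_force: 0.0
```

Call:
carry_out([
  [-0.3,-0.3,0,0,0,0,1],
  [-0.6,-0.6,0,0,0,0,1],
  [-0.9,-0.9,0,0,0,0,1],
  [-0.96,-0.96,0,0,0,0,1],
  [-0.96,-0.96,0,0,0,0,1],
])

```text
time_s: 11.32
position: [0.4153, -0.3618, 0.1608]
orientation: [-3.138, -0.0, 1.573]
wrist_force: [1.1, 0.2, 1.8]
grip_width: 0.0852
finger_force: 0.0
```

```bash
python3 - <<'E'
from h import *
p=snap('w7',['dropping_bottle']); st()
X=(.421,-.358)
print(proj(p,(*X,0)),proj(p,(*X,.055)),proj(p,(*X,.092)))
cv2.imwrite('pics/w7.png',cv2.resize(p['img'][160:340,200:440],None,fx=2,fy=2))
E
```

```text
dropping_bottle [([330.3, 232.7], 0.58)]
11.42 [ 0.4187 -0.3585  0.161 ] [-3.1405e+00 -2.0000e-03  1.5751e+00] 0.0855 [-0.85  0.47  1.57  0.    1.1  -0.85]
[328.76820033 223.21959092] [330.1488296  240.16207397] [331.47276632 256.40885066]
```

View pics/w7.png

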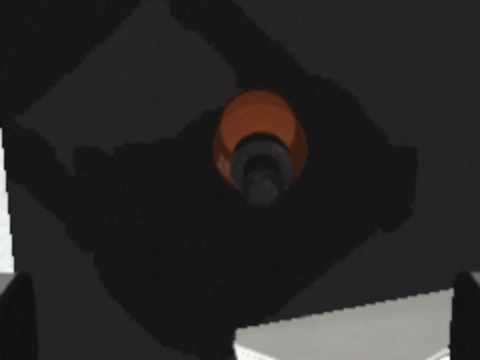

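Call:
carry_out([
  [0,0.02,0.3,0,0,0,1],
  [0,0.02,0.6,0,0,0,1],
  [0,0.02,0.85,0,0,0,1],
  [0,0.02,1.0,0,0,0,1],
  [0,0.02,1.0,0,0,0,1],
])

```text
time_s: 11.83
position: [0.4213, -0.3543, 0.0374]
orientation: [-3.136, -0.007, 1.58]
wrist_force: [-0.8, 0.2, -0.1]
grip_width: 0.0853
finger_force: 0.0
```

Call:
carry_out([
  [0,0,0,0,0,0,0.3],
  [0,0,0,0,0,0,0.3],
  [0,0,0,0,0,0,0.3],
  [0,0,0,0,0,0,0.3],
  [0,0,0,0,0,0,0.3],
], squeeze=30)

```text
time_s: 12.25
position: [0.4228, -0.3586, 0.0435]
orientation: [3.14, 0.002, 1.579]
wrist_force: [-0.6, 1.0, 4.8]
grip_width: 0.0336
finger_force: 29.3
```

Call:
carry_out([
  [0,0,0,0,0,0,0.3],
  [0,0,0,0,0,0,0.3],
  [0,0,0,0,0,0,0.3],
  [0,0,0,0,0,0,0.3],
])

```text
time_s: 12.58
position: [0.4228, -0.3587, 0.0435]
orientation: [3.14, 0.002, 1.578]
wrist_force: [-0.4, 0.4, 5.2]
grip_width: 0.0334
finger_force: 29.3
```

Call:
carry_out([
  [0,0,-0.15,0,0,0,0.3],
  [0,0,-0.4,0,0,0,0.3],
  [0,0,-0.65,0,0,0,0.3],
  [0,0,-0.85,0,0,0,0.3],
  [0,0,-0.95,0,0,0,0.3],
])

```text
time_s: 13.0
position: [0.4232, -0.3591, 0.16]
orientation: [3.138, 0.004, 1.578]
wrist_force: [0.5, -0.3, -1.2]
grip_width: 0.0334
finger_force: 30.3
```

Call:
carry_out([
  [0.1,0.07,0,0,0,0,0.3],
  [0.25,0.18,0,0,0,0,0.3],
  [0.45,0.33,0,0,0,0,0.3],
  [0.67,0.5,0,0,0,0,0.3],
  [0.89,0.66,0,0,0,0,0.3],
])

```text
time_s: 13.42
position: [0.5013, -0.2499, 0.1567]
orientation: [3.14, 0.001, 1.577]
wrist_force: [0.1, 0.3, -1.5]
grip_width: 0.0331
finger_force: 30.3
```

Call:
carry_out([
  [0.2,0.15,0,0,0,0,0.3],
  [0.4,0.3,0,0,0,0,0.3],
  [0.6,0.45,0,0,0,0,0.3],
  [0.8,0.6,0,0,0,0,0.3],
  [0.96,0.71,0,0,0,0,0.3],
])

```text
time_s: 13.83
position: [0.5861, -0.1328, 0.1566]
orientation: [3.14, -0.0, 1.579]
wrist_force: [0.0, -1.0, -1.4]
grip_width: 0.0332
finger_force: 30.3
```

Call:
carry_out([
  [0.2,0.15,0,0,0,0,0.3],
  [0.4,0.3,0,0,0,0,0.3],
  [0.6,0.45,0,0,0,0,0.3],
  [0.74,0.56,0,0,0,0,0.3],
  [0.8,0.6,0,0,0,0,0.3],
])

```text
time_s: 14.25
position: [0.6576, -0.0355, 0.1563]
orientation: [3.14, -0.001, 1.581]
wrist_force: [-0.7, 0.3, -1.5]
grip_width: 0.0333
finger_force: 30.3
```

```bash
python3 - <<'E'
from h import *
p=snap('w8',['dropping_bottle']); st()
E
```

```text
dropping_bottle [([323.6, 316.6], 0.86)]
14.35 [ 0.6565 -0.037   0.156 ] [ 3.1414e+00 -1.0000e-04  1.5805e+00] 0.0332 [-0.17  0.66  1.25  0.    1.24 -0.18]
```

Call:
carry_out([
  [-0.01,-0.01,0.2,0,0,0,0.3],
  [-0.01,-0.01,0.45,0,0,0,0.3],
  [-0.01,-0.01,0.68,0,0,0,0.3],
  [-0.01,-0.01,0.82,0,0,0,0.3],
  [-0.01,-0.01,0.88,0,0,0,0.3],
])

```text
time_s: 14.77
position: [0.652, -0.0409, 0.0488]
orientation: [-3.135, -0.001, 1.577]
wrist_force: [-19.6, 0.7, 45.9]
grip_width: 0.0334
finger_force: 35.0
```

Call:
carry_out([
  [0,0,0,0,0,0,0.45],
  [0,0,0,0,0,0,0.6],
  [0,0,0,0,0,0,0.75],
  [0,0,0,0,0,0,0.9],
  [0,0,0,0,0,0,0.9],
])

```text
time_s: 15.18
position: [0.6553, -0.0399, 0.0511]
orientation: [3.14, 0.0, 1.578]
wrist_force: [0.8, 0.2, -0.1]
grip_width: 0.0767
finger_force: 0.0
```

Call:
carry_out([
  [0,0,-0.1,0,0,0,0.9],
  [0,0,-0.3,0,0,0,0.9],
  [0,0,-0.6,0,0,0,0.9],
  [0,0,-0.9,0,0,0,0.9],
  [0,0,-1,0,0,0,1],
])

```text
time_s: 15.6
position: [0.6573, -0.0398, 0.1777]
orientation: [3.132, 0.002, 1.579]
wrist_force: [0.1, 0.2, -0.1]
grip_width: 0.0853
finger_force: 0.0
```

```bash
python3 - <<'E'
from h import *
p=snap('w9',['dropping_bottle','small_beaker','oblong_nest']); st()
print(proj(p,(.6551,-.0386,.098)),proj(p,(.6624,.0486,.024)))
E
```

```text
dropping_bottle [([309.8, 233.5], 0.6), ([327.3, 112.4], 0.16)]
small_beaker [([303.6, 337.5], 0.78)]
oblong_nest [([327.4, 111.9], 0.84), ([309.2, 235.0], 0.69)]
15.8 [ 0.6548 -0.0394  0.1708] [ 3.1412 -0.      1.5785] 0.0855 [-0.18  0.64  1.23  0.    1.27 -0.18]
[316.92296247 254.80235691] [327.0691356  117.48117516]
```

View pics/w9.png

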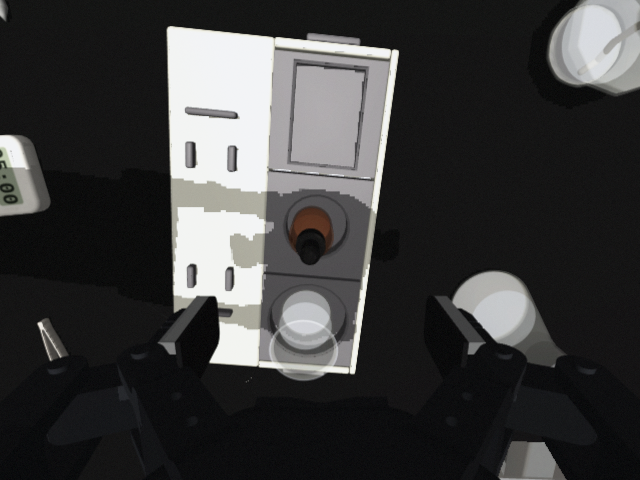

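Call:
carry_out([
  [0.3,-0.08,0,0,0,0,1],
  [0.6,-0.16,0,0,0,0,1],
  [0.91,-0.23,0,0,0,0,1],
  [0.91,-0.23,0,0,0,0,1],
])

```text
time_s: 16.13
position: [0.6238, 0.0758, 0.1687]
orientation: [-3.137, -0.003, 1.583]
wrist_force: [-0.4, -0.3, -0.1]
grip_width: 0.0854
finger_force: 0.0
```

Call:
carry_out([
  [0.3,-0.08,0,0,0,0,1],
  [0.6,-0.16,0,0,0,0,1],
  [0.91,-0.23,0,0,0,0,1],
  [0.91,-0.23,0,0,0,0,1],
])

```text
time_s: 16.47
position: [0.5953, 0.1845, 0.1688]
orientation: [-3.138, -0.002, 1.584]
wrist_force: [-0.5, 0.7, -0.0]
grip_width: 0.0858
finger_force: 0.0
```

Call:
carry_out([
  [0.3,-0.08,0,0,0,-0.04,1],
  [0.6,-0.16,0,0,0,-0.08,1],
  [0.91,-0.23,0,0,0,-0.12,1],
  [0.91,-0.23,0,0,0,-0.147,1],
  [0.91,-0.23,0,0,0,-0.147,1],
])

```text
time_s: 16.88
position: [0.5683, 0.2891, 0.1687]
orientation: [-3.139, -0.0, 2.047]
wrist_force: [-0.2, -0.3, -0.4]
grip_width: 0.0855
finger_force: 0.0
```

```bash
cat > blob.py <<'E'
from h import *
def blob(p,box,lo):
    x0,y0,x1,y1=box; k=(p['img'][y0:y1,x0:x1].min(2)>=lo).astype(np.uint8)
    k=cv2.morphologyEx(k,cv2.MORPH_CLOSE,np.ones((7,7),np.uint8))
    n,l,s,_=cv2.connectedComponentsWithStats(k); i=1+np.argmax(s[1:,4])
    return np.argwhere(l==i)[:,::-1].astype(np.float32)+np.float32([x0,y0])
def rect(p,q,z): return cv2.minAreaRect(np.float32([plane(p,u,z)[:2]*1000 for u in q]))
E
python3 - <<'E'
from blob import *
p=snap('w10',['small_carton']); st()
u=proj(p,(.5684,.2873,.022)); print(u)
x,y=map(int,u); q=blob(p,(x-70,y-80,x+70,y+70),150); print(len(q),q.mean(0),rect(p,q,.022))
cv2.imwrite('pics/w10.png',p['img'][y-120:y+120,x-160:x+160])
E
```

```text
small_carton [([318.6, 230.3], 0.71), ([353.2, 355.0], 0.65), ([236.6, 324.4], 0.61)]
16.98 [0.5694 0.2868 0.1691] [-3.1392e+00  1.0000e-04  2.0376e+00] 0.0854 [ 0.35  0.61  1.29 -0.    1.24 -0.12]
[321.12581055 233.59343004]
2317 [320.93655 232.70738] ((568.3676147460938, 287.2163391113281), (32.377044677734375, 49.064186096191406), 27.31648063659668)
```

View pics/w10.png

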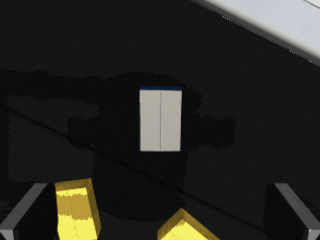

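Call:
carry_out([
  [0,0,0.3,0,0,0,0.75],
  [0,0,0.6,0,0,0,0.75],
  [0,0,0.85,0,0,0,0.75],
  [0,0,0.97,0,0,0,0.75],
  [0,0,0.97,0,0,0,0.75],
])

```text
time_s: 17.4
position: [0.5676, 0.2847, 0.0492]
orientation: [-3.133, -0.001, 2.035]
wrist_force: [-1.0, -0.4, -0.3]
grip_width: 0.0644
finger_force: 0.0
```

Call:
carry_out([
  [0,0,0.15,0,0,0,0.75],
  [0,0,0.25,0,0,0,0.75],
  [0,0,0.25,0,0,0,0.3],
  [0,0,0.25,0,0,0,0.3],
  [0,0,0.25,0,0,0,0.3],
])

```text
time_s: 17.82
position: [0.5705, 0.2874, 0.0253]
orientation: [3.14, 0.0, 2.039]
wrist_force: [-1.5, 1.0, -1.2]
grip_width: 0.0336
finger_force: 30.3
```

Call:
carry_out([
  [0,0,0,0,0,0,0.3],
  [0,0,0,0,0,0,0.3],
  [0,0,0,0,0,0,0.3],
  [0,0,0,0,0,0,0.3],
])

```text
time_s: 18.15
position: [0.5702, 0.2877, 0.0249]
orientation: [3.14, 0.0, 2.04]
wrist_force: [-0.2, -1.2, 4.3]
grip_width: 0.0334
finger_force: 30.9
```

Call:
carry_out([
  [0,0,-0.15,0,0,0,0.3],
  [0,0,-0.4,0,0,0.03,0.3],
  [0,0,-0.65,0,0,0.07,0.3],
  [0,0,-0.85,0,0,0.11,0.3],
  [0,0,-0.95,0,0,0.14,0.3],
])

```text
time_s: 18.57
position: [0.5709, 0.2881, 0.1418]
orientation: [3.137, -0.002, 1.594]
wrist_force: [0.1, -0.1, -0.9]
grip_width: 0.0335
finger_force: 30.3
```

Call:
carry_out([
  [0,0,0,0,0,0.036,0.3],
  [0,0,0,0,0,0.036,0.3],
])

```text
time_s: 18.73
position: [0.5701, 0.2877, 0.1393]
orientation: [3.14, -0.001, 1.483]
wrist_force: [-0.3, 0.6, -0.3]
grip_width: 0.0337
finger_force: 30.3
```

Call:
carry_out([
  [-0.1,0.05,0,0,0,0,0.3],
  [-0.3,0.15,0,0,0,0,0.3],
  [-0.55,0.27,0,0,0,0,0.3],
  [-0.8,0.4,0,0,0,0,0.3],
  [-1,0.48,0,0,0,0,0.3],
])

```text
time_s: 19.15
position: [0.6178, 0.1599, 0.1369]
orientation: [-3.14, 0.001, 1.49]
wrist_force: [0.5, -0.1, -1.1]
grip_width: 0.0338
finger_force: 30.3
```

Call:
carry_out([
  [-0.25,0.12,0,0,0,0,0.3],
  [-0.5,0.24,0,0,0,0,0.3],
  [-0.75,0.36,0,0,0,0,0.3],
  [-0.92,0.45,0,0,0,0,0.3],
  [-0.92,0.45,0,0,0,0,0.3],
])

```text
time_s: 19.57
position: [0.6628, 0.0424, 0.1367]
orientation: [-3.141, 0.002, 1.486]
wrist_force: [-0.7, -0.4, -1.0]
grip_width: 0.0338
finger_force: 30.3
```

```bash
python3 - <<'E'
from h import *
p=snap('w11',['small_carton','oblong_nest']); s=st()
y=s['orientation'][2]; d=np.array([.6624,.0486])-s['position'][:2]
print(d@[np.cos(y),np.sin(y)]/.12, d@[np.sin(y),-np.cos(y)]/.12)
E
```

```text
small_carton [([117.8, 60.0], 0.97), ([321.0, 299.0], 0.9), ([280.2, 23.3], 0.6)]
oblong_nest [([317.5, 208.5], 0.7)]
19.72 [0.6612 0.048  0.1369] [-3.1396e+00 -3.0000e-04  1.4883e+00] 0.0337 [-0.04  0.69  1.25  0.    1.21  0.04]
0.005749944902036746 0.009773383447571796
```

View pics/w11.png

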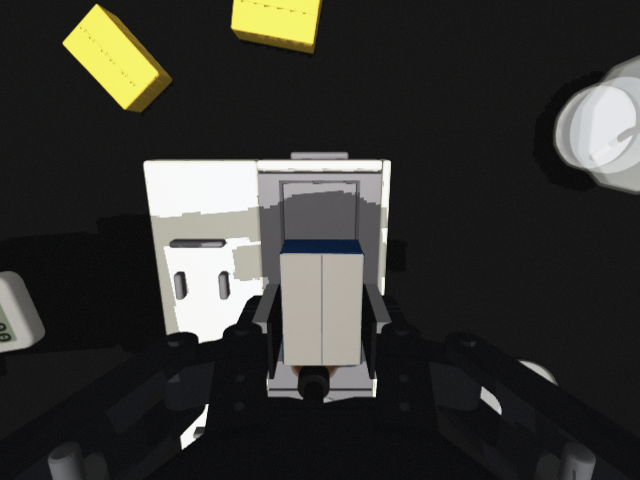

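Call:
carry_out([
  [0,0.01,0.15,0,0,0,0.3],
  [0,0.01,0.35,0,0,0,0.3],
  [0,0.01,0.52,0,0,0,0.3],
  [0,0.01,0.62,0,0,0,0.3],
  [0,0.01,0.68,0,0,0,0.3],
])

```text
time_s: 20.13
position: [0.6616, 0.0496, 0.0543]
orientation: [-3.138, -0.0, 1.49]
wrist_force: [-0.3, -0.5, -1.1]
grip_width: 0.0337
finger_force: 30.3
```

Call:
carry_out([
  [0,0,0.04,0,0,0,0.3],
  [0,0,0.08,0,0,0,0.3],
  [0,0,0.11,0,0,0,0.3],
  [0,0,0.12,0,0,0,0.3],
])

```text
time_s: 20.47
position: [0.6631, 0.0486, 0.0422]
orientation: [3.141, -0.0, 1.488]
wrist_force: [-0.8, -0.6, -1.2]
grip_width: 0.0334
finger_force: 30.3
```

Call:
carry_out([
  [0,0,0,0,0,0,0.4],
  [0,0,0,0,0,0,0.45],
  [0,0,0,0,0,0,0.55],
  [0,0,0,0,0,0,0.65],
  [0,0,0,0,0,0,0.7],
])

```text
time_s: 20.88
position: [0.6631, 0.0485, 0.0423]
orientation: [3.141, -0.0, 1.487]
wrist_force: [0.2, 0.6, -0.2]
grip_width: 0.0595
finger_force: 0.0
```

Call:
carry_out([
  [0,0,-0.1,0,0,0,0.7],
  [0,0,-0.3,0,0,0,0.7],
  [0,0,-0.6,0,0,0,0.7],
  [0,0,-0.9,0,0,0,0.7],
  [0,0,-1,0,0,0,0.7],
])

```text
time_s: 21.3
position: [0.6653, 0.0484, 0.1693]
orientation: [3.132, -0.001, 1.487]
wrist_force: [0.4, 0.7, 0.7]
grip_width: 0.0598
finger_force: 0.0
```

```bash
python3 - <<'E'
from blob import *
p=snap('w12',['small_carton','oblong_nest']); s=st()
u=proj(p,(.6624,.0486,.038)); print(u)
cv2.imwrite('pics/w12.png',p['img'][100:400,150:550])
E
```

```text
small_carton [([317.6, 228.3], 0.91), ([277.4, 37.6], 0.71), ([139.2, 79.9], 0.62)]
oblong_nest [([294.6, 226.1], 0.68)]
21.45 [0.6636 0.0485 0.1644] [ 3.1377e+00 -3.0000e-04  1.4873e+00] 0.0596 [-0.04  0.66  1.21  0.    1.26  0.04]
[316.21558155 236.34665436]
```

View pics/w12.png

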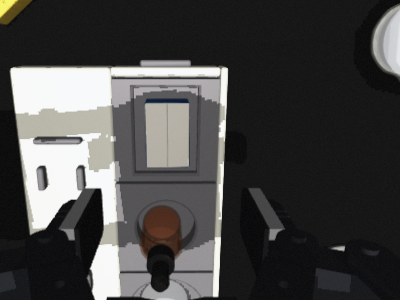

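Call:
carry_out([
  [-0.25,-0.22,0,0,0,0,0.7],
  [-0.5,-0.45,0,0,0,0,0.7],
  [-0.73,-0.65,0,0,0,0,0.7],
  [-0.73,-0.65,0,0,0,0,0.7],
])

```text
time_s: 21.78
position: [0.5723, -0.0355, 0.1601]
orientation: [-3.134, 0.001, 1.484]
wrist_force: [1.3, 0.7, 0.1]
grip_width: 0.0596
finger_force: 0.0
```

Call:
carry_out([
  [-0.25,-0.22,0,0,0,0,0.7],
  [-0.5,-0.45,0,0,0,0,0.7],
  [-0.74,-0.66,0,0,0,0,0.7],
  [-0.74,-0.66,0,0,0,0,0.7],
])

```text
time_s: 22.12
position: [0.4867, -0.1169, 0.1606]
orientation: [-3.136, -0.0, 1.484]
wrist_force: [1.1, 0.2, 0.4]
grip_width: 0.0599
finger_force: 0.0
```

Call:
carry_out([
  [-0.25,-0.22,0,0,0,-0.03,0.7],
  [-0.5,-0.45,0,0,0,-0.06,0.7],
  [-0.73,-0.65,0,0,0,-0.085,0.7],
  [-0.73,-0.65,0,0,0,-0.085,0.7],
  [-0.73,-0.65,0,0,0,-0.085,0.7],
])

```text
time_s: 22.53
position: [0.4053, -0.1957, 0.1613]
orientation: [-3.141, -0.001, 1.75]
wrist_force: [-0.0, 0.8, -0.1]
grip_width: 0.0597
finger_force: 0.0
```

```bash
python3 - <<'E'
from blob import *
p=snap('w13',['forceps']); s=st()
u=proj(p,(.4064,-.195,.006)); print(u)
x,y=map(int,u); q=blob(p,(x-50,max(y-120,0),x+50,y+120),60); print(len(q),q.min(0),q.max(0),rect(p,q,.006))
print(proj(p,(.4064,-.195,.006)))
cv2.imwrite('pics/w13.png',p['img'][y-150:y+150,x-200:x+200])
E
```

```text
forceps [([324.6, 213.5], 0.96)]
22.63 [ 0.4067 -0.1946  0.1615] [-3.1413e+00 -1.0000e-03  1.7530e+00] 0.06 [-0.62  0.3   1.84  0.    1.   -0.8 ]
[323.12174495 228.63685043]
1671 [316. 152.] [331. 298.] ((406.835205078125, -195.41049194335938), (12.57744026184082, 126.08592224121094), 10.668768882751465)
[323.12174495 228.63685043]
```

View pics/w13.png

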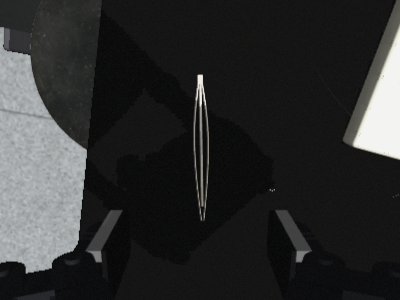

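Call:
carry_out([
  [0,0,0.3,0,0,0,0.5],
  [0,0,0.6,0,0,0,0.45],
  [0,0,0.85,0,0,0,0.4],
  [0,0,0.95,0,0,0,0.4],
  [0,0,1,0,0,0,0.4],
])

```text
time_s: 23.05
position: [0.4062, -0.193, 0.0395]
orientation: [-3.138, -0.004, 1.756]
wrist_force: [0.2, -0.3, -0.3]
grip_width: 0.0342
finger_force: 0.0
```

Call:
carry_out([
  [0,0,0.1,0,0,0,0.4],
  [0,0,0.16,0,0,0,0.4],
  [0,0,0.19,0,0,0,0.4],
  [0,0,0.19,0,0,0,0.2],
  [0,0,0.19,0,0,0,0.05],
])

```text
time_s: 23.47
position: [0.407, -0.1949, 0.0195]
orientation: [3.141, 0.0, 1.755]
wrist_force: [0.8, 1.5, 6.1]
grip_width: 0.0114
finger_force: 27.3
```

Call:
carry_out([
  [0,0,0,0,0,0,0.03],
  [0,0,0,0,0,0,0.03],
  [0,0,0,0,0,0,0.03],
  [0,0,0,0,0,0,0.03],
])

```text
time_s: 23.8
position: [0.4068, -0.1952, 0.0196]
orientation: [3.141, 0.001, 1.754]
wrist_force: [-0.5, 0.3, 2.9]
grip_width: 0.0106
finger_force: 30.3
```

Call:
carry_out([
  [0,0,-0.15,0,0,0,0.03],
  [0,0,-0.4,0,0,0.02,0.03],
  [0,0,-0.65,0,0,0.05,0.03],
  [0,0,-0.8,0,0,0.085,0.03],
  [0,0,-0.8,0,0,0.085,0.03],
])

```text
time_s: 24.22
position: [0.4083, -0.1962, 0.1188]
orientation: [3.135, 0.004, 1.482]
wrist_force: [1.1, -0.5, -0.6]
grip_width: 0.0111
finger_force: 30.0
```

Call:
carry_out([
  [0.1,0.08,0,0,0,0,0.03],
  [0.3,0.25,0,0,0,0,0.03],
  [0.5,0.42,0,0,0,0,0.03],
  [0.7,0.58,0,0,0,0,0.03],
  [0.8,0.67,0,0,0,0,0.03],
])

```text
time_s: 24.63
position: [0.4959, -0.1038, 0.1143]
orientation: [-3.141, -0.001, 1.49]
wrist_force: [-0.2, 1.1, -0.1]
grip_width: 0.0111
finger_force: 30.0
```

Call:
carry_out([
  [0.2,0.17,0,0,0,0,0.03],
  [0.4,0.34,0,0,0,0,0.03],
  [0.6,0.5,0,0,0,0,0.03],
  [0.67,0.57,0,0,0,0,0.03],
  [0.67,0.57,0,0,0,0,0.03],
])

```text
time_s: 25.05
position: [0.5708, -0.0295, 0.1139]
orientation: [-3.141, -0.001, 1.492]
wrist_force: [-0.5, 0.1, -1.4]
grip_width: 0.0111
finger_force: 30.0
```

```bash
python3 - <<'E'
from h import *
np.set_printoptions(precision=4,suppress=True)
w9=pickle.load(open('pics/w9.pkl','rb'))
for u in((190,153),(231,158),(191,274),(229,279)): print(plane(w9,u,.03))
p=snap('w14',['forceps']); s=st()
y=s['orientation'][2]; d=np.array([.5694,-.0314])-s['position'][:2]
print(d@[np.cos(y),np.sin(y)]/.12, d@[np.sin(y),-np.cos(y)]/.12)
E
```

```text
[0.5569 0.0215 0.03  ]
[0.5882 0.018  0.03  ]
[ 0.5483 -0.078   0.03  ]
[ 0.5802 -0.0824  0.03  ]
forceps [([322.2, 245.9], 0.73)]
25.15 [ 0.5688 -0.0314  0.114 ] [-3.1394 -0.      1.4896] 0.0109 [-0.19  0.56  1.57 -0.    1.02 -0.11]
0.0002390022641536166 0.005247099656058599
```

View pics/w14.png

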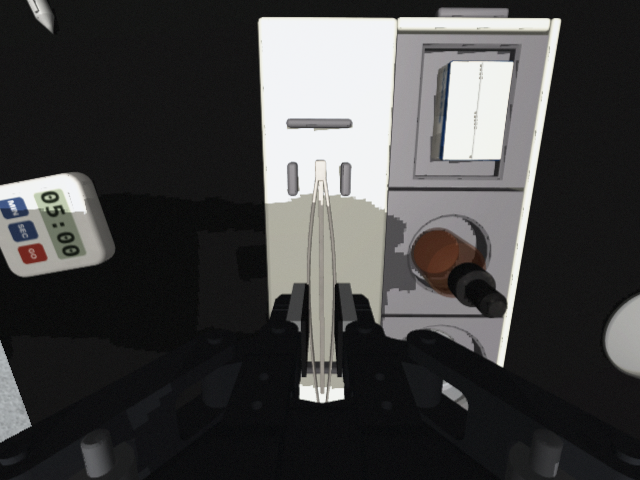

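Call:
carry_out([
  [0,0,0.15,0,0,0,0.03],
  [0,0,0.3,0,0,0,0.03],
  [0,0,0.42,0,0,0,0.03],
  [0,0,0.5,0,0,0,0.03],
  [0,0,0.52,0,0,0,0.03],
])

```text
time_s: 25.57
position: [0.5678, -0.0323, 0.0509]
orientation: [-3.138, -0.0, 1.487]
wrist_force: [-1.2, -0.2, -1.0]
grip_width: 0.0111
finger_force: 30.0
```

Call:
carry_out([
  [0,0,0.03,0,0,0,0.03],
  [0,0,0.06,0,0,0,0.03],
  [0,0,0.07,0,0,0,0.03],
  [0,0,0.07,0,0,0,0.03],
])

```text
time_s: 25.9
position: [0.5696, -0.0317, 0.0446]
orientation: [3.141, -0.0, 1.487]
wrist_force: [-0.5, -0.1, 0.4]
grip_width: 0.0108
finger_force: 30.0
```

Call:
carry_out([
  [0,0,0,0,0,0,0.14],
  [0,0,0,0,0,0,0.18],
  [0,0,0,0,0,0,0.25],
  [0,0,0,0,0,0,0.3],
  [0,0,0,0,0,0,0.3],
])

```text
time_s: 26.32
position: [0.5696, -0.0316, 0.0445]
orientation: [3.141, -0.0, 1.487]
wrist_force: [-0.2, 0.1, -0.5]
grip_width: 0.0256
finger_force: 0.0
```

Call:
carry_out([
  [0,0,-0.1,0,0,0,0.3],
  [0,0,-0.3,0,0,0,0.3],
  [0,0,-0.6,0,0,0,0.3],
  [0,0,-0.9,0,0,0,0.3],
  [0,0,-1,0,0,0,0.3],
])

```text
time_s: 26.73
position: [0.5717, -0.0319, 0.1697]
orientation: [3.134, 0.001, 1.487]
wrist_force: [0.6, 0.5, 0.8]
grip_width: 0.0256
finger_force: 0.0
```

```bash
python3 - <<'E'
from h import *
p=snap('w15',['forceps','dropping_bottle']); s=st()
w=pickle.load(open('pics/w14.pkl','rb'))
B=(.653,-.0386)
print([proj(w,(*B,z)).round() for z in(.006,.075,.098)])
print([proj(p,(*B,z)).round() for z in(.006,.075,.098)])
a=p['img'][:,100:600]; sd=read_camera('side'); b=cv2.resize(sd['img'][160:260,230:340],(300,273),interpolation=cv2.INTER_CUBIC)
o=np.zeros((480,800,3),np.uint8); o[:,:500]=a; o[:273,500:]=b; cv2.imwrite('pics/w15.png',o)
E
```

```text
forceps [([319.3, 215.1], 0.77)]
dropping_bottle [([424.1, 241.6], 0.91)]
26.88 [ 0.5699 -0.0317  0.1654] [3.1391e+00 2.0000e-04 1.4873e+00] 0.0255 [-0.19  0.5   1.51  0.    1.13 -0.11]
[array([438., 248.]), array([480., 286.]), array([502., 305.])]
[array([414., 226.]), array([441., 249.]), array([454., 260.])]
```

View pics/w15.png

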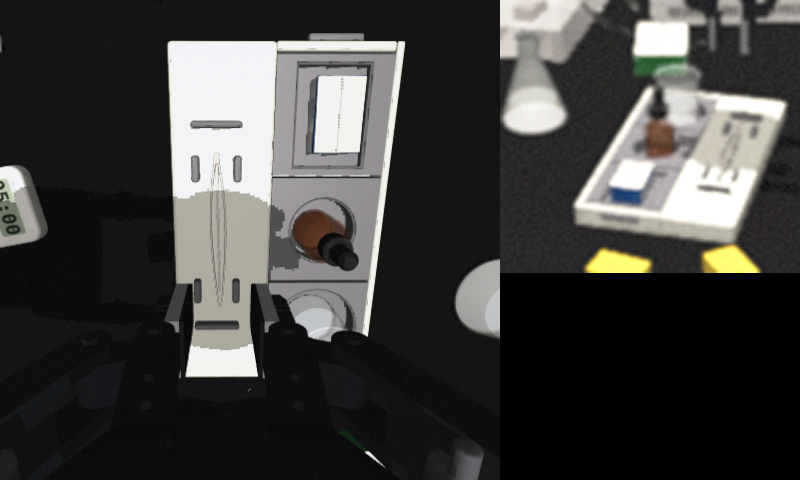

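All four items sit in their places: forceps between the lips at (218,230), carton flat at (340,115), bottle upright in the small nest, and the beaker in the large nest.

```bash
python3 -c "
from cell import ticket; print(ticket.job_done())"
```

```text
the job is handed in; nothing more can be done
None
```

The kit is packed in the order asked: beaker, bottle, carton, then forceps, each in its place in the last pictures, with the large beaker and pen not touched. I handed it in at about 27 s. One thing to know is that the wrist force briefly read about 46 N on the way down with the bottle, against the 120 N limit.

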